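# Withdraw the bar-handled key from its slotted guard

### The job

Take the key with the flat bar handle out of its guard: turn it so that its long foot lines up with the slot, then lift it straight out. Stand it gently upright on its foot in the shallow metal tray and let go, leaving the round-knob key in the other guard where it is.

Things in the scene. Friction and masses are not known exactly. Their poses are not given: they have to be found in the camera images.
- bar_key: Loose steel key, 118 mm tall, 0.4 kg, standing on its foot in its guard, foot crosswise to the slot; turns freely. Origin: centre of foot's underside, z up the stem. Foot 24 (x) x 72 (y) x 16 mm high; stem 14 mm round; on top a flat bar handle 14 (x) x 46 (y), 92 to 118 mm above the origin, parallel to the foot. Pinch the bar from above across its 14 mm (along the key's x).
- guard: Fixed grey steel guard round the bar key, 100 (x) x 130 (y) x 56 mm high, open at both x sides. Origin: centre of underside. Key stands on its 4 mm base. Top plate, 50 to 56 mm up, has a closed slot centred on the origin, 46 (x) x 92 (y) mm. The foot passes with the key's y along the guard's y, either way round, within about 15 degrees. An identical guard holds the knob key.
- tray: Fixed open aluminium tray, 120 (x) x 150 (y) x 22 mm high, walls and floor 4 mm thick. Origin: centre of its underside, so its floor is 4 mm above the origin. Empty.
- knob_key: The other key, not to be disturbed: the same steel foot and stem as the bar key, but with a round knob 42 mm in diameter on top. It stands in the second guard, 118 mm tall. Origin: centre of the foot's underside.
Mind the look-alikes: they are no part of the job. What is shaped like the bar_key but purple is not meant. Several things look just like the tray: the one meant starts farthest from the robot's base.

How it is judged:
By the outcome, as a careful person would: the job done as asked, in the order asked, and still so for the second after the job is handed in, with the robot touching nothing.
It also fails if it takes over 38 s, if anything falls off the work surface, if the arm or the gripper's body presses on something with over 40 N, if the wrist force passes 120 N, or if a joint passes its speed limit or range.

### The arm

A 6-joint arm with a two-finger parallel gripper is mounted at the origin on the work surface. World frame = base frame: x ahead of the robot, y to its left, z up, the work surface at z = 0. Lengths are in mm, angles in rad, forces in N, time in s.
With the tool pointing down it reaches from about 300 to 775 mm from the base axis. Payload 14.6 kg.
Tool frame: the origin (TCP) lies midway between the tips of the shut fingers; the grasp point (between the pads) lies 19 mm behind it; z points along the fingers, y is the line along which they close (so a half turn about z gives the same grasp; the last joint's range is limited). The gripper opens to 94 mm and grips with 3 to 60 N. Pads are 16 mm wide; open, the fingers measure 119 mm over their backs; the gripper's body (75 mm by 177 mm) begins 78 mm behind the grasp point.
Start: joints at [-1.268, 0.3, 1.521, -0, 1.321, -0.067], TCP at [198.778, -512.812, 205.446] pointing down, gripper open.
Joint ranges: [-3.03, 3.03], [-0.79, 2.21], [0.23, 2.52], [-1.04, 4.18], [0, 3.07], [-2.55, 2.55]. Speed limits (rad/s): [2.22, 2.22, 2.57, 3.14, 3.14, 3.14].

### API

Orientations are given as [roll, pitch, yaw] about the fixed x, y, z axes, in that order (R = Rz(yaw) Ry(pitch) Rx(roll)).
In Python, from cell import manip gives the robot as it stands.
- The arm moves only by the shell command python3 -m creep 'ROWS' [OPENING] [FORCE]. ROWS is text: rows parted by semicolons, each of 6 numbers parted by spaces: the shift along the tool's x, y, z normalised to -1 to 1, where 1 is 4 cm, then the turn, a rotation vector about the tool's x, y, z normalised to -1 to 1, where 1 is pi rad. In form: dx dy dz ax ay az; .... A call has 1 to 20 rows; each row shifts and turns the commanded pose from where the row before left it, along the tool's axes as they then stand; what a row does not reach is not made up. A row lasts 1/8 s, in which the tool goes at most 62.5 mm and 10.7 degrees, less where a joint would pass 70% of its speed; a pose out of reach is approached as far as the arm can. A call with a number of a shift or a turn outside -1 to 1 is refused whole. A call with a gripper value outside its range is refused whole. OPENING is the closure, from 0 (fully open) to 1 (shut), set as the call begins (- or left out, the last holds). The fingers move at their own pace and stop on an object; FORCE is the grip in N (left out, the last holds). Time passes only in rows, so rows that do not move let the fingers close. It gives the time, the measured TCP pose, the force, the opening and the grip force at its end, in the units of the state.
- manip.read_state(): the state, without advancing time (a new reading comes with each control period).
- manip.camera(name): name is "scene" or "top" or "wrist"; returns a dict with "color" (420x560x3 uint8, red, green, blue), "range_z" (420x560 float32, mm along the optical axis (not along the pixel's ray), 0 where there is no reading), "camera_matrix" (3x3 intrinsics, pixels), "T" (4x4, takes a point from camera to world coordinates). Camera axes: x right, y down, z forward; pixel columns grow to the right and rows downward; lengths in mm; the calibration is good to about 2 mm. The wrist camera is an equidistant fisheye: a pixel r from the principal point sees the ray r / f radians off the axis. A picture is of the moment at which its call begins.
- manip.sign_off(): hands the job in; it is judged then, once.
The state is a dict: "clock": time; "joints": joint angles; "qd": joint speeds; "effort": joint torques, N m; "eef_pos": TCP position; "eef_rot": TCP orientation; "wrist_force": force on the tool from outside, world axes, zero at the start; "moment": the same for the moment, N m; "finger_gap": finger opening in mm; "finger_force": force on a finger pad.
Only numpy, scipy, OpenCV 4.12 (cv2) and the standard library are available. Lean on these libraries where they do the work, as an engineer would, in place of code of your own. Each camera call takes 0.05 s, during which the arm holds its last target. There are 200 camera calls.

## Working session

There is one attempt and no reset: what is moved stays moved. The work goes in short steps, Python scripts to look and compute and a shell command to move; the robot and the scene stay as the last step left them, time stands still between calls to the robot, and variables do not carry over. Pictures are saved under pics/ and viewed, at most 10 in all, crops included, and the job is handed in when it is done.

```bash
ls; mkdir -p pics
cat > h.py <<'E'
import numpy as np, cv2
from cell import manip
def cloud(c):
    K=c["camera_matrix"];z=c["range_z"];v,u=np.mgrid[:z.shape[0],:z.shape[1]]
    P=np.stack([(u-K[0,2])/K[0,0]*z,(v-K[1,2])/K[1,1]*z,z],-1)
    W=P@c["T"][:3,:3].T+c["T"][:3,3]; W[z<=0]=np.nan
    return W
E
python3 - <<'E'
from h import *
import pickle
d={n:manip.camera(n) for n in ("scene","top")}
pickle.dump(d,open("d.pkl","wb"))
for n in d:
    cv2.imwrite(f"pics/{n}.png",cv2.resize(d[n]["color"][:,:,::-1],(800,600)))
    print(n,d[n]["T"].round(2).tolist(),d[n]["camera_matrix"].tolist())
print(manip.read_state())
E
```

```text
pics
scene [[0.75, 0.38, -0.53, 992.1], [0.66, -0.42, 0.63, -594.68], [0.02, -0.82, -0.57, 579.73], [0.0, 0.0, 0.0, 1.0]] [[393.41100028002586, 0.0, 271.58724576319383], [0.0, 393.41100028002586, 214.311973342537], [0.0, 0.0, 1.0]]
top [[0.02, -0.99, 0.14, 342.02], [-1.0, -0.02, -0.0, 17.04], [0.0, -0.14, -0.99, 1140.77], [0.0, 0.0, 0.0, 1.0]] [[490.6492433973373, 0.0, 277.40640474176314], [0.0, 490.6492433973373, 206.8717410708467], [0.0, 0.0, 1.0]]
{'clock': 0.1, 'joints': array([-1.26763158e+00,  3.00403852e-01,  1.52149446e+00, -1.09658792e-05,
        1.32071135e+00, -6.65667855e-02]), 'qd': array([-0.00014304, -0.00317904, -0.0014769 , -0.00039092, -0.00110138,
       -0.0008574 ]), 'effort': array([ 1.34171146e-04, -5.32644832e+01, -3.53286231e+01,  7.09198276e-02,
        2.34908215e-02, -4.30771058e-05]), 'eef_pos': array([ 198.69393397, -512.60996342,  204.9598645 ]), 'eef_rot': array([-3.14057719e+00, -5.70502929e-05,  3.69734218e-01]), 'wrist_force': array([-0.56594554,  0.79711587, -0.16173125]), 'moment': array([ 0.02511841, -0.00633152,  0.04111625]), 'finger_force': 0.0, 'finger_gap': 93.94104789622673}
```

View pics/scene.png

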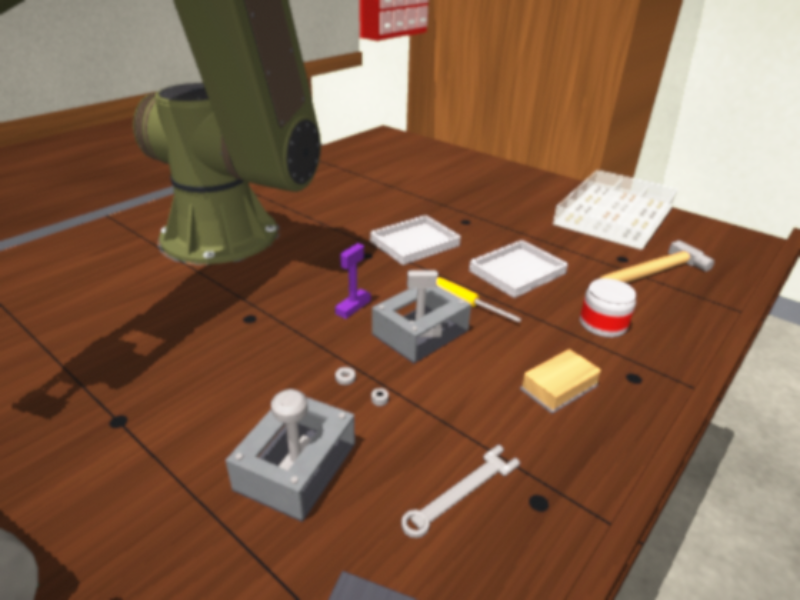

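View pics/top.png

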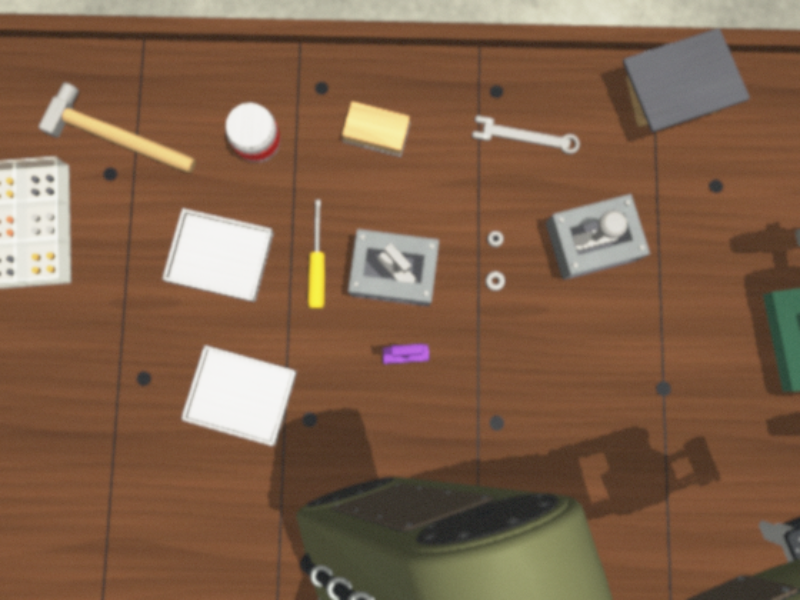

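The top view shows these candidates (800x600 pixels):
- **Bar key:** the steel key at (398,258) in the guard at (393,267). The purple twin is at (405,353), and the knob key at (612,225) is not the one meant.
- **Tray:** either (218,254) or (240,395). The upper one is farther from the base.

Next I'll measure these from both cameras and take a close crop.

Run:
```python
from h import *
import pickle
d=pickle.load(open("d.pkl","rb"))
def rect(P):
    (c,s,a)=cv2.minAreaRect(P[:,:2].astype(np.float32)); return np.round(c,1),np.round(s,1),round(a,1)
W={n:cloud(d[n]) for n in d}
t=W["top"]
for nm,(u,v) in dict(guard=(393,267),key=(398,258),tray1=(218,254),tray2=(240,395),knob=(612,225)).items():
    print(nm,t[int(v/1.4286),int(u/1.4286)].round(1))
for n in W:
    P=W[n].reshape(-1,3); P=P[np.isfinite(P[:,0])]
    g=t[int(267/1.4286),int(393/1.4286)]
    Q=P[np.hypot(P[:,0]-g[0],P[:,1]-g[1])<95]
    for lo,hi,l in((48,62,"plate"),(105,130,"bar"),(5,28,"foot")):
        q=Q[(Q[:,2]>lo)&(Q[:,2]<hi)]
        if l!="plate": q=q[np.hypot(q[:,0]-g[0],q[:,1]-g[1])<50]
        if len(q)>4: print(n,l,len(q),rect(q),np.median(q[:,2]).round(1))
    for l,(u,v) in dict(tray1=(218,254),tray2=(240,395)).items():
        c=t[int(v/1.4286),int(u/1.4286)]
        q=P[(np.hypot(P[:,0]-c[0],P[:,1]-c[1])<115)&(P[:,2]>12)&(P[:,2]<30)]
        f=P[(np.hypot(P[:,0]-c[0],P[:,1]-c[1])<40)]
        print(n,l,len(q),rect(q),np.median(q[:,2]).round(1),"floor",np.median(f[:,2]).round(1))
a=d["top"]["color"][150:225,225:325,::-1]; b=d["scene"]["color"][175:255,250:350,::-1]
cv2.imwrite("pics/crop.png",np.hstack([cv2.resize(a,(400,300),interpolation=3),cv2.resize(b,(400,300),interpolation=3)]))
```

```text
guard [542.3  20.7  54.8]
key [543.   14.4 121.6]
tray1 [567.8 311.    4.5]
tray2 [337.6 265.7  -1.2]
knob [ 598.1 -303.6  124.2]
scene plate 1084 (array([542.4,  17.7]), array([132.3, 103.3]), 83.7) 55.5
scene bar 188 (array([545. ,  11.2]), array([45.3, 15.1]), 40.1) 116.7
scene foot 95 (array([554.2,  26.4]), array([63.8, 88.6]), 28.2) 9.5
scene tray1 473 (array([563.2, 303.7]), array([152.6, 122.6]), 78.5) 18.3 floor 3.4
scene tray2 414 (array([336.8, 258.4]), array([154.2, 124.5]), 76.2) 18.1 floor 3.5
top plate 1710 (array([544.5,  19.9]), array([130.2, 101. ]), 83.3) 55.6
top bar 164 (array([545.2,  14.6]), array([46.6, 14.2]), 42.6) 120.9
top foot 301 (array([535.,  22.]), array([93.2, 80.6]), 86.3) 17.4
top tray1 542 (array([564.3, 307. ]), array([151.5, 120.4]), 78.0) 20.4 floor 3.8
top tray2 524 (array([338.2, 262. ]), array([151.6, 120.3]), 75.6) 20.7 floor 3.6
```

View pics/crop.png

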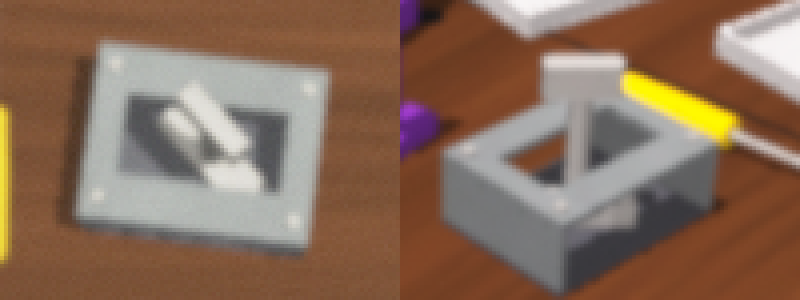

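The crop confirms it: a steel flat-bar key at left (215,120) and right (582,75), standing diagonally in its guard. Plate at 55.5 mm, bar top at about 120 mm and tray floor at 4 mm all match the description. The tray meant is tray1, at about (564,305), 641 mm from the base against 428 mm for the other. The guard's long axis is at about 83.5° and the bar at about 41.5°.

```bash
cat > to.py <<'E'
import sys
from h import *
from scipy.spatial.transform import Rotation as R
x,y,z,yaw=map(float,sys.argv[1:5]); s=manip.read_state()
r=R.from_euler('xyz',s["eef_rot"]); g=R.from_euler('xyz',[np.pi,0,np.radians(yaw)])
print("shift units",(r.inv().apply(np.array([x,y,z])-s["eef_pos"])/40).round(3),"turn",((r.inv()*g).as_rotvec()/np.pi).round(4))
E
python3 to.py 545 13 175 21.2;python3 to.py 545 13 175 41.5
```

```text
shift units [12.821 -9.123  0.759] turn [-0.0003 -0.     -0.0001]
shift units [12.821 -9.123  0.759] turn [-3.000e-04 -1.000e-04 -1.129e-01]
```

```bash
python3 -m creep '.4 -.28 0 0 0 0;.8 -.57 0 0 0 0;.8 -.57 0 0 0 0;.8 -.57 0 0 0 0;.8 -.57 0 0 0 0;.8 -.57 0 0 0 0;.8 -.57 0 0 0 0;.8 -.57 0 0 0 0;.8 -.57 0 0 0 0;.8 -.57 0 0 0 0;.8 -.57 0 0 0 0;.8 -.57 0 0 0 0;.8 -.57 0 0 0 0;.8 -.57 0 0 0 0;.8 -.57 0 0 0 0;.8 -.57 0 0 0 0;.42 -.29 0 0 0 -.028;0 0 .25 0 0 -.028;0 0 .25 0 0 -.028;0 0 .25 0 0 -.028' 0.4 25
python3 - <<'E'
from h import *
import pickle
c=manip.camera("wrist");pickle.dump(c,open("w1.pkl","wb"))
cv2.imwrite("pics/w1.png",c["color"][:,:,::-1]);print(c["T"].round(3).tolist(),c["camera_matrix"].tolist())
print(manip.read_state())
E
```

```text
clock: 2.6
eef_pos: [544.4, 13.8, 175.1]
eef_rot: [-3.141, 0.0, 0.725]
wrist_force: [-0.9, -0.4, 0.6]
finger_gap: 56.3
finger_force: 0.0
[[0.663, -0.722, -0.199, 601.787], [-0.749, -0.639, -0.175, 64.663], [-0.001, 0.265, -0.964, 354.242], [0.0, 0.0, 0.0, 1.0]] [[325.19226210127806, 0.0, 276.65041865670406], [0.0, 325.19226210127806, 207.9868996174506], [0.0, 0.0, 1.0]]
{'clock': 2.65, 'joints': array([-4.22101974e-02,  3.15648161e-01,  1.57627843e+00,  1.10419006e-04,
        1.25179693e+00,  7.99203719e-01]), 'qd': array([-0.00382525, -0.00123498, -0.01126547,  0.00138238,  0.03493496,
        0.13682604]), 'effort': array([ -0.22288268, -58.40853095, -38.76841664,   0.05971984,
         0.16544228,   1.12128139]), 'eef_pos': array([543.88481206,  13.68990081, 173.75044698]), 'eef_rot': array([-3.14003174e+00,  1.45435235e-03,  7.29348805e-01]), 'wrist_force': array([-0.4335751 ,  0.22717103, -0.61295577]), 'moment': array([-0.01476768, -0.00735135, -0.01718685]), 'finger_force': 0.0, 'finger_gap': 56.38000510857381}
```

View pics/w1.png

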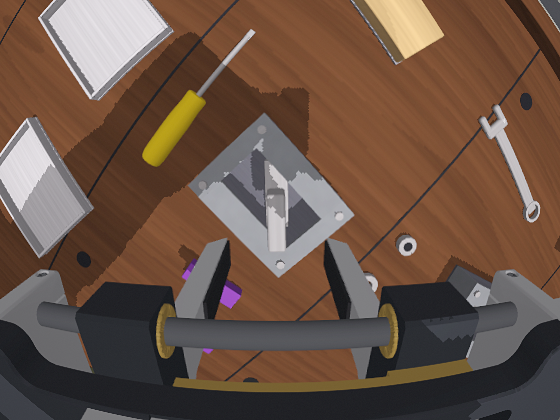

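The wrist view shows the bar at (276,220), centred between the fingers at (222,…) and (333,…) and almost aligned with the tool's x axis. I'll refine this with the fisheye range data.

```bash
cat >> h.py <<'E'
def wcloud(c):
    K=c["camera_matrix"];z=c["range_z"].astype(float);v,u=np.mgrid[:z.shape[0],:z.shape[1]]
    a=(u-K[0,2])/K[0,0];b=(v-K[1,2])/K[1,1];th=np.hypot(a,b)+1e-9
    P=np.stack([a/th*np.tan(th)*z,b/th*np.tan(th)*z,z],-1)
    W=P@c["T"][:3,:3].T+c["T"][:3,3]; W[(z<=0)|(th>1.3)]=np.nan
    return W
def rect(P):
    (c,s,a)=cv2.minAreaRect(P[:,:2].astype(np.float32)); return np.round(c,1),np.round(s,1),round(a,1),np.median(P[:,2]).round(1),len(P)
E
python3 - <<'E'
from h import *
import pickle
c=pickle.load(open("w1.pkl","rb"));W=wcloud(c);v,u=np.mgrid[:420,:560]
m=(v<300)&(v>100)&(u>235)&(u<320)
b=W[m&(W[...,2]>114)&(W[...,2]<130)];print("bar",rect(b))
q=W[(np.hypot(W[...,0]-544,W[...,1]-18)<88)&(W[...,2]>51)&(W[...,2]<60)];print("plate",rect(q))
q=W[(np.hypot(W[...,0]-564,W[...,1]-305)<105)&(W[...,2]>13)&(W[...,2]<28)];print("tray",rect(q))
q=W[(np.hypot(W[...,0]-564,W[...,1]-305)<50)];print("floor",rect(q))
E
python3 to.py 545 13 90 40
```

```text
bar (array([544.4,  15. ]), array([45.9, 14. ]), 42.7, np.float64(121.7), 1087)
plate (array([542.6,  19.5]), array([130.8, 100.9]), 83.6, np.float64(56.0), 9124)
tray (array([562.5, 306.9]), array([152.2, 120.7]), 78.2, np.float64(20.8), 1415)
floor (array([555.6, 300.3]), array([80.2, 99.6]), 28.9, np.float64(4.0), 3588)
shift units [0.012 0.035 2.094] turn [-0.0005  0.0005  0.0099]
```

```bash
python3 -m creep '0 0 .4 0 0 -.002;0 0 .5 0 0 -.002;0 0 .5 0 0 0;0 0 .4 0 0 0;0 0 .25 0 0 0;0 0 0 0 0 0' && python3 -m creep '0 0 0 0 0 0;0 0 0 0 0 0;0 0 0 0 0 0;0 0 0 0 0 0;0 0 0 0 0 0;0 0 0 0 0 0' 1 30; python3 to.py 542.8 18 90 83.5
```

```text
clock: 3.4
eef_pos: [544.8, 12.7, 92.9]
eef_rot: [-3.141, 0.001, 0.734]
wrist_force: [-0.4, 0.5, 0.3]
finger_gap: 56.5
finger_force: 0.0
clock: 4.15
eef_pos: [545.1, 12.7, 93.5]
eef_rot: [-3.142, -0.0, 0.734]
wrist_force: [-0.7, -0.5, -0.1]
finger_gap: 13.8
finger_force: 30.0
shift units [ 0.047 -0.136  0.087] turn [-0.     -0.     -0.2302]
```

```bash
python3 -m creep '0 0 -.05 0 0 0;0 0 0 0 0 -.02;0 0 0 0 0 -.03;0 0 0 0 0 -.03;0 0 0 0 0 -.03;0 0 0 0 0 -.03;0 0 0 0 0 -.03;0 0 0 0 0 -.03;0 0 0 0 0 -.03;.06 -.02 0 0 0 0;.06 -.02 0 0 0 0;0 0 0 0 0 0'
python3 - <<'E'
from h import *
c=manip.camera("wrist");t=manip.camera("scene")
cv2.imwrite("pics/w2.png",np.hstack([cv2.resize(c["color"][90:300,160:400,::-1],(400,350)),cv2.resize(t["color"][160:265,240:360,::-1],(400,350))]))
W=wcloud(c)
b=W[(np.hypot(W[...,0]-543,W[...,1]-19)<32)&(W[...,2]>117)&(W[...,2]<128)]; print("bar",rect(b))
q=W[(np.hypot(W[...,0]-544,W[...,1]-18)<88)&(W[...,2]>51)&(W[...,2]<60)];print("plate",rect(q))
W=wcloud(c);b=W[(np.hypot(W[...,0]-543,W[...,1]-19)<45)&(W[...,2]>17)&(W[...,2]<26)]; print("foot",rect(b))
E
```

```text
clock: 5.65
eef_pos: [543.9, 17.9, 95.4]
eef_rot: [-3.141, -0.0, 1.456]
wrist_force: [-0.3, 0.1, -3.2]
finger_gap: 13.9
finger_force: 30.0
bar (array([541.1,  20.3]), array([46.1, 35. ]), 60.4, np.float64(123.7), 2630)
plate (array([542.8,  19.7]), array([130.3, 100.8]), 83.6, np.float64(56.0), 12529)
foot (array([544.2,  27.3]), array([54.3, 24. ]), 83.6, np.float64(21.8), 1302)
```

View pics/w2.png

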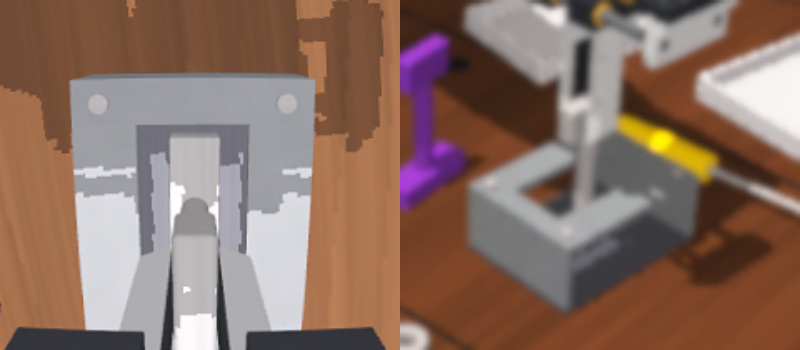

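The foot, at left (195,160), lies along the slot at 83.6° and is centred in it within about 1 mm. I'll lift straight up.

```bash
python3 -m creep '0 0 -.1 0 0 0;0 0 -.2 0 0 0;0 0 -.2 0 0 0;0 0 -.2 0 0 0;0 0 -.2 0 0 0;0 0 -.2 0 0 0;0 0 -.2 0 0 0;0 0 -.3 0 0 0;0 0 -.3 0 0 0;0 0 -.1 0 0 0;0 0 0 0 0 0'; python3 to.py 562.8 305.5 170 83.5;python3 to.py 562.8 305.5 170 78.2
```

```text
clock: 7.12
eef_pos: [544.0, 17.6, 175.6]
eef_rot: [3.141, -0.0, 1.457]
wrist_force: [-0.9, -0.1, -4.3]
finger_gap: 13.9
finger_force: 30.0
shift units [ 7.204 -0.353  0.141] turn [ 0.0001 -0.     -0.0002]
shift units [ 7.204 -0.353  0.141] turn [ 0.0001 -0.      0.0293]
```

Key lifted; the wrist force reads about 4 N, which is its weight. Now to the tray.

```bash
python3 -m creep '.2 -.01 0 0 0 0;.4 -.02 0 0 0 0;.6 -.03 0 0 0 0;.6 -.03 0 0 0 0;.6 -.03 0 0 0 0;.6 -.03 0 0 0 0;.6 -.03 0 0 0 0;.6 -.03 0 0 0 0;.6 -.03 0 0 0 0;.6 -.03 0 0 0 0;.6 -.03 0 0 0 0;.6 -.03 0 0 0 0;.4 -.02 0 0 0 0;.2 0 0 0 0 0;.2 0 0 0 0 .015;0 0 0 0 0 .014;0 0 0 0 0 0;0 0 0 0 0 0'
python3 - <<'E'
from h import *
c=manip.camera("wrist");t=manip.camera("scene")
cv2.imwrite("pics/w3.png",np.hstack([cv2.resize(c["color"][60:330,100:460,::-1],(400,300)),cv2.resize(t["color"][80:260,250:490,::-1],(400,300))]))
W=wcloud(c)
q=W[(np.hypot(W[...,0]-564,W[...,1]-305)<105)&(W[...,2]>13)&(W[...,2]<26)];print("tray",rect(q))
for lo,hi in((90,96),(96,108),(70,110)):
    b=W[(np.hypot(W[...,0]-563,W[...,1]-306)<50)&(W[...,2]>lo)&(W[...,2]<hi)];print(lo,rect(b))
s=cloud(t);b=s[(np.hypot(s[...,0]-563,s[...,1]-306)<60)&(s[...,2]>60)&(s[...,2]<110)];print("scene foot minz",np.percentile(b[:,2],[0,2,10]),rect(b))
E
python3 to.py 562.8 306.5 95 78.2
```

```text
clock: 9.38
eef_pos: [563.9, 313.1, 175.5]
eef_rot: [3.142, 0.0, 1.366]
wrist_force: [0.3, -0.2, -3.4]
finger_gap: 13.9
finger_force: 30.0
tray (array([562.4, 307.6]), array([150.6, 120.7]), 78.2, np.float64(21.4), 1861)
90 (array([570.3, 348.8]), array([ 0.5, 22.8]), 79.0, np.float64(93.8), 29)
96 (array([565. , 322.3]), array([54.3, 23.9]), 78.5, np.float64(101.9), 1318)
70 (array([565. , 322.3]), array([54.4, 23.9]), 78.5, np.float64(101.9), 1387)
scene foot minz [85.09914033 86.26526387 88.99664871] (array([564.8, 310.6]), array([74.4, 25.9]), 77.4, np.float64(99.6), 213)
shift units [-0.168  0.007  2.013] turn [ 0.     -0.      0.0004]
```

View pics/w3.png

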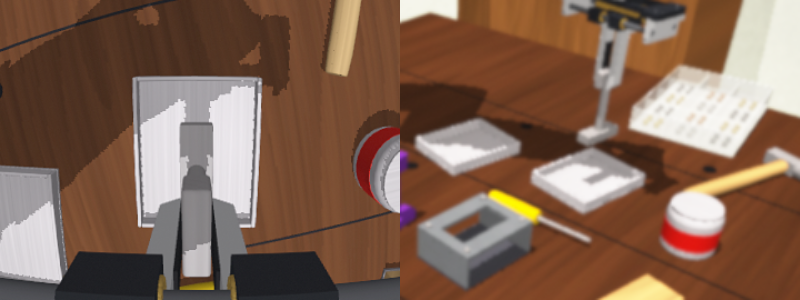

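The key hangs upright over the far tray (foot at left (197,140)). The foot's underside is at about 86 mm and the tray floor at 4 mm, so it needs to go down about 82 mm.

```bash
python3 -m creep '-.15 0 .1 0 0 0;0 0 .25 0 0 0;0 0 .3 0 0 0;0 0 .3 0 0 0;0 0 .3 0 0 0;0 0 .25 0 0 0;0 0 .2 0 0 0;0 0 .1 0 0 0;0 0 .1 0 0 0;0 0 .05 0 0 0;0 0 0 0 0 0;0 0 0 0 0 0'
```

```text
clock: 10.98
eef_pos: [562.7, 307.5, 97.7]
eef_rot: [3.141, -0.0, 1.366]
wrist_force: [-0.0, -0.1, -2.5]
finger_gap: 13.6
finger_force: 30.0
```

```bash
python3 -m creep '0 0 .02 0 0 0;0 0 .02 0 0 0;0 0 0 0 0 0;0 0 0 0 0 0'
```

```text
clock: 11.48
eef_pos: [562.6, 307.4, 95.8]
eef_rot: [3.142, -0.0, 1.366]
wrist_force: [-0.4, -0.3, -3.2]
finger_gap: 13.7
finger_force: 30.0
```

```bash
python3 -m creep '0 0 .02 0 0 0;0 0 .01 0 0 0;0 0 0 0 0 0;0 0 0 0 0 0'; python3 -m creep '0 0 .015 0 0 0;0 0 0 0 0 0;0 0 0 0 0 0'
```

```text
clock: 11.98
eef_pos: [562.5, 307.4, 94.7]
eef_rot: [-3.142, 0.0, 1.366]
wrist_force: [-0.4, 0.2, -3.6]
finger_gap: 13.7
finger_force: 30.0
clock: 12.35
eef_pos: [562.6, 307.4, 94.0]
eef_rot: [-3.142, 0.0, 1.366]
wrist_force: [0.5, 0.5, -3.3]
finger_gap: 13.8
finger_force: 30.0
```

```bash
python3 -m creep '0 0 .015 0 0 0;0 0 0 0 0 0;0 0 0 0 0 0'; python3 -m creep '0 0 .01 0 0 0;0 0 0 0 0 0;0 0 0 0 0 0'
```

```text
clock: 12.72
eef_pos: [562.6, 307.4, 93.5]
eef_rot: [3.141, -0.0, 1.366]
wrist_force: [0.0, -0.7, -1.5]
finger_gap: 14.1
finger_force: 30.0
clock: 13.1
eef_pos: [562.7, 307.5, 93.5]
eef_rot: [3.141, -0.0, 1.366]
wrist_force: [-1.7, -1.5, 5.5]
finger_gap: 13.5
finger_force: 30.0
```

The force changed sign, so the key is standing on the floor. Next I'll open the fingers, back away and check.

```bash
python3 -m creep '0 0 0 0 0 0;0 0 0 0 0 0;0 0 0 0 0 0;0 0 0 0 0 0;0 0 0 0 0 0;0 0 0 0 0 0' 0.5 3 && python3 -m creep '0 0 -.1 0 0 0;0 0 -.3 0 0 0;0 0 -.5 0 0 0;0 0 -.6 0 0 0;0 0 -.6 0 0 0;0 0 -.6 0 0 0;0 0 -.3 0 0 0;0 0 0 0 0 0;0 0 0 0 0 0'
python3 - <<'E'
from h import *
c=manip.camera("wrist");t=manip.camera("scene")
cv2.imwrite("pics/w4.png",np.hstack([cv2.resize(c["color"][60:330,100:460,::-1],(400,300)),cv2.resize(t["color"][80:380,130:530,::-1],(400,300))]))
W=wcloud(c)
for l,lo,hi in(("bar",115,128),("foot",15,26)):
    b=W[(np.hypot(W[...,0]-563,W[...,1]-307)<40)&(W[...,2]>lo)&(W[...,2]<hi)];print(l,rect(b))
E
```

```text
clock: 13.85
eef_pos: [562.6, 307.4, 93.0]
eef_rot: [-3.142, 0.0, 1.366]
wrist_force: [0.3, 0.1, -0.8]
finger_gap: 47.0
finger_force: 0.0
clock: 14.98
eef_pos: [562.3, 307.2, 212.1]
eef_rot: [-3.14, 0.001, 1.366]
wrist_force: [-1.1, 0.2, -0.1]
finger_gap: 47.1
finger_force: 0.0
bar (array([561.9, 308.3]), array([45.2, 13.3]), 77.8, np.float64(121.7), 811)
foot (array([562.2, 308.4]), array([71. , 23.5]), 77.8, np.float64(20.0), 659)
```

View pics/w4.png

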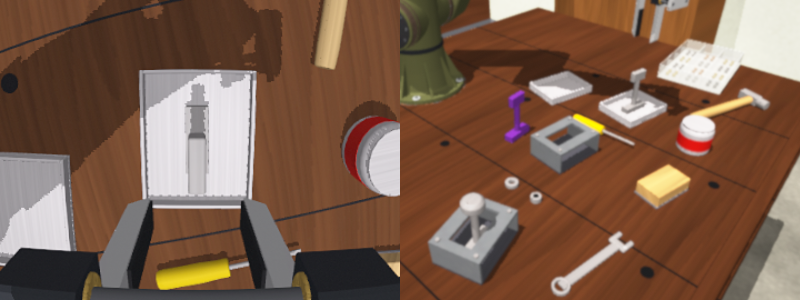

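The key stands upright in the far tray, at right (636,90). Its foot top is at 20 mm and its bar top at 122 mm, the knob key is untouched at right (472,220), and the gripper is clear.

```bash
python3 -c "
from cell import manip
print(manip.sign_off())"
```

```text
the job is handed in; nothing more can be done
None
```

The job is handed in at about 15 s: the bar key was turned, lifted straight out of its guard, and now stands upright and released in the tray farthest from the base; the knob key was not touched.

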